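Lock the citrus juicer to the worktop and snap its reamer on

ROBOT

A 6-joint arm with a two-finger parallel gripper is mounted at the origin on a cart in front of the work surface, level with it; the furniture and walls round the work are solid. World frame = base frame: x ahead of the robot, y to its left, z up, the work surface at z = 0. Lengths are in m, angles in rad, forces in N, time in s.
With the tool pointing down it reaches from about 0.375 to 0.9 m from the base axis. Payload 3.1 kg.
Tool frame: the origin (TCP) lies on the centre line of the jaws, within the pads' length; the fingertips stand robot.tcp_to_tips ahead of it and the grasp point (between the pads) lies 3 mm ahead of it (robot.tcp_to_tips is the distance from the TCP to the fingertips, in m); z points along the fingers, y is the line along which they close (so a half turn about z gives the same grasp; the last joint's range is limited). The gripper opens to 87 mm and grips with 3 to 60 N. Pads are 19 mm wide; open, the fingers measure 117 mm over their backs; the gripper's body (75 mm by 190 mm) begins 51 mm behind the grasp point.
Start: joints at [0.99, 0.527, 1.433, -0, 1.181, -0.178], TCP at [0.245, 0.575, 0.245] pointing down, gripper open.
Joint ranges: [-3.08, 3.08], [-0.75, 2.2], [0.22, 2.44], [-1.43, 4.57], [0, 2.65], [-2.85, 2.85]. Speed limits (rad/s): [2.79, 2.79, 3.14, 3.14, 3.14, 3.14].

INTERFACE

Orientations are given as a unit quaternion [x, y, z, w].
In Python, from rig import robot gives the robot as it stands. The module is installed in compiled form; this text tells all that it offers.
- The arm moves only by the shell command python3 -m jog 'ROWS' [FORCE]. ROWS is JSON, one flat list of numbers, 5 for each row, row after row: the finger opening in m, from 0 to 0.087, then the shift along the tool's x, y, z in m, then the turn about the tool's z in units of 10 degrees (1.0 is 10 degrees). In form: [claw, x, y, z, roll, claw, x, y, z, roll, ...]. A call has 1 to 20 rows; each row shifts and turns the commanded pose from where the row before left it, along the tool's axes as they then stand; what a row does not reach is not made up. A row lasts 1/8 s, in which the tool goes at most 62.5 mm and 10.7 degrees, less where a joint would pass 70% of its speed; a pose out of reach is approached as far as the arm can. A call with a gripper value outside its range is refused whole. The fingers move at their own pace and stop on an object; FORCE is the grip in N (left out, the last holds). Time passes only in rows, so rows that do not move let the fingers close. It gives the time, the measured TCP pose, the force, the opening and the grip force at its end, in the units of the state.
- robot.get_obs(): the state, without advancing time (a new reading comes with each control period).
- robot.camera(name): name is "side" or "top" or "wrist"; returns the picture (400x640x3 uint8, blue, green, red); there is no depth.
- robot.camera_model(name): a dict with "fx", "fy", "cx", "cy" (pixels), "R" (3x3) and "t" (3): a world point X has camera coordinates R X + t; the wrist camera has in their place "tool_from_camera" (4x4, takes a point from camera to tool coordinates, whose origin is the TCP and whose axes are the flange's). Camera axes: x right, y down, z forward; pixel columns grow to the right and rows downward; lengths in m; the calibration is good to about 2 mm. A picture is of the moment at which its call begins: read the wrist's pose just before it. camera_model takes no time and is no camera call.
- robot.hand_in(): hands the job in; it is judged then, once.
Trained networks look in the newest picture that a camera, given by its name, has taken for a name from the list of things; names that differ only in an ending like _2 or _b are one class to them, and where a whole thing is asked for, a point or a joint stands for the part that bears it (a point fixed in the world has none). Each returns a list of dicts, best first, with "conf" (0 to 1); they miss things now and then, are a little off and sometimes report something else, mostly with a low value. They report only what shows in the picture. A call takes as long as a camera call. They do not tell look-alikes from the thing itself.
- robot.look_for(camera, label): "extent" ([centre column, centre row, width, height] in pixels, round what is visible of it).
- robot.outline_of(camera, label): "region" (400x640 bool, what is visible of it) and "extent" ([centre column, centre row, width, height] in pixels, round what is visible of it).
The state is a dict: "time": time; "q": joint angles; "joint_velocities": joint speeds; "joint_torque": joint torques, N m; "position": TCP position; "tool_rot": TCP orientation; "ft_force": force on the tool from outside, world axes, zero at the start; "moment": the same for the moment, N m; "grip_width": finger opening in m; "grip_force": force on a finger pad.
Only numpy, scipy, OpenCV 4.12 (cv2) and the standard library are available. Lean on these libraries where they do the work, as an engineer would, in place of code of your own. Each camera call takes 0.05 s, during which the arm holds its last target. There are 200 camera calls.

TASK

Get the citrus juicer ready: first press its sprung orange lock lever down until it clicks and stays down by itself. Then pick up the green reamer and press it, cone up, onto the juicer's steel stud until it snaps home and sits fully down, and keep pressing firmly after the click: finish while the gripper is still on the reamer, pressing it down on its seat with about 10 N. Do not knock over or push about the tumbler, the mug, the honey jar or the teaspoon.

Things in the scene. Friction and masses are not known exactly. Their poses are not given: they have to be found in the camera images.
- juicer: Citrus juicer, fixed: round white base, foot 140 mm wide, grey dish 132 mm wide on top (rim 75 mm high). Origin: centre of its underside on the worktop; z up. Orange lock lever towards its -x, pouring spout towards its +x (end 86 mm from centre, under 78 mm high). In the dish's middle stand a white pedestal (seat, 85 mm high) and on it a steel stud, its top 109 mm above the worktop.
- spindle_seat: White pedestal in the dish, part of the juicer, 32 mm wide; its flat top, 85 mm above the worktop, is the seat on which the reamer comes to rest. Origin: same as the juicer's, on the worktop below the stud.
- seat (a point): Centre of the seat on the stud's axis, 85 mm above the worktop, juicer's axes. The stud is 14 mm wide with a tapered nose and stands 24 mm above the seat. Four sprung steel balls round it, 9 mm above the seat, stand out to 23 mm across; the reamer's lip pushes them in as it passes, then they spring out above it: the click.
- lock_lever (a joint): Lever angle, rad. 0: raised 37 degrees above level; grows as it is pressed down; end stop 0.70, about level. A spring lifts it. From about 0.25 a detent resists; at about 7 N down on the pad it clicks past 0.6. Let go, it then stays at about 0.67; let go before the click, it rises again. About 3 N upwards would free it.
- lever_pad (a point): Centre of the upper face of the lever's thumb pad (34 mm along, 38 mm across). Hinge pin: 58 mm from the juicer's centre towards its -x, 45 mm high; pad centre 70 mm from the pin. Height: raised 91 mm, latched 49 mm. The pad swings 17 mm outwards on its way; a straight push down 121 mm from the juicer's centre, towards its -x, stays on it.
- reamer: Green reamer, 60 mm high, about 80 g, loose, standing cone up. Origin: centre of its flat underside. Straight collar 44 mm wide from 0 to 36 mm height is the grip; ribbed cone above. Open below: mouth 19 mm wide in a rounded lip (1 to 7 mm up), 30 mm deep. On the stud it meets the balls with its underside 11 mm above the seat, needs 12 to 15 N straight down, then drops home. 14 N pulls it off.
- tumbler: Clear drinking tumbler, 80 mm in diameter and 88 mm high, loose; origin at the centre of its underside. Leave it alone.
- mug: Green and white mug, 92 mm wide with handle 127 mm, 93 mm high, loose; origin at its underside. Leave it alone.
- honey: Honey jar with a red lid, 65 mm in diameter and 100 mm high, loose; origin at the centre of its underside. Leave it alone.
- teaspoon: Metal teaspoon, 130 mm long, lying flat, loose; origin at its middle. Leave it alone.
There are look-alikes about, which are no part of the job. What is meant by the reamer is not red, and is the smaller of those in its own colour.

How it is judged:
By the outcome, as a careful person would: the job done as asked, in the order asked, and still so for the second after the job is handed in, while the arm keeps its last pose, push and grip.
It also fails if it takes over 64 s, if anything falls off the work surface, if the arm or the gripper's body presses on something with over 40 N, if the wrist force passes 120 N, or if a joint passes its speed limit or range.

## Working session

There is one attempt and no reset: what is moved stays moved. The work goes in short steps, Python scripts to look and compute and a shell command to move; the robot and the scene stay as the last step left them, time stands still between calls to the robot, and variables do not carry over. Pictures are saved under pics/ and viewed, at most 10 in all, crops included, and the job is handed in when it is done.

```bash
mkdir -p pics; python3 - <<'E'
from rig import robot
import cv2,numpy as np
np.set_printoptions(precision=4,suppress=True)
print(robot.tcp_to_tips, robot.get_obs())
for c in ["top","side"]:
    im=robot.camera(c); cv2.imwrite(f"pics/{c}.png",im); print(c,robot.camera_model(c))
    for l in ["juicer","lever_pad","reamer","tumbler","mug","honey","teaspoon"]:
        print(l,[(round(d["conf"],2),np.round(d["extent"]).tolist()) for d in robot.look_for(c,l)])
print(robot.camera_model("wrist"))
E
```

```text
0.022 {'time': 0.0, 'q': array([ 0.9895,  0.5285,  1.434 , -0.    ,  1.1814, -0.1785]), 'joint_velocities': array([-0.0001,  0.0004, -0.0023,  0.0001, -0.0006,  0.0007]), 'joint_torque': array([ -0.0008, -44.0048, -17.6588,   0.0633,   0.0584,  -0.0002]), 'position': array([0.2446, 0.5744, 0.2435]), 'tool_rot': array([ 0.2   ,  0.9798, -0.001 , -0.0004]), 'ft_force': array([-0.425 , -0.0874, -0.0167]), 'moment': array([-0.0101, -0.0005,  0.0001]), 'grip_force': 0.0, 'grip_width': 0.08702354529590675}
top {'fx': 387.78979433079934, 'fy': 387.78979433079934, 'cx': 320.96176078401066, 'cy': 197.1018925731694, 'R': array([[ 0.0038, -0.9997, -0.0244],
       [-0.996 , -0.0016, -0.0894],
       [ 0.0894,  0.0247, -0.9957]]), 't': array([-0.0249,  0.6073,  1.0916])}
juicer [(0.57, [327.0, 207.0, 50.0, 77.0])]
lever_pad [(0.61, [318.0, 232.0, 14.0, 24.0])]
reamer [(0.61, [222.0, 242.0, 21.0, 16.0]), (0.53, [193.0, 256.0, 16.0, 16.0]), (0.39, [315.0, 231.0, 17.0, 30.0])]
tumbler [(0.88, [417.0, 230.0, 32.0, 28.0])]
mug [(0.58, [248.0, 147.0, 34.0, 42.0])]
honey [(0.88, [460.0, 163.0, 38.0, 28
[... 300 characters left out ...]
92,  0.8273])}
juicer [(0.87, [306.0, 205.0, 60.0, 53.0])]
lever_pad [(0.71, [291.0, 224.0, 25.0, 10.0])]
reamer [(0.79, [200.0, 206.0, 19.0, 17.0]), (0.78, [230.0, 220.0, 24.0, 26.0]), (0.52, [166.0, 208.0, 18.0, 20.0])]
tumbler [(0.98, [392.0, 265.0, 29.0, 44.0])]
mug [(0.79, [264.0, 146.0, 34.0, 40.0])]
honey [(0.67, [450.0, 219.0, 31.0, 37.0])]
teaspoon [(0.71, [393.0, 234.0, 31.0, 26.0])]
{'fx': 347.3870219132319, 'fy': 347.3870219132319, 'cx': 322.8917919929618, 'cy': 205.05465446337368, 'tool_from_camera': array([[-0.0002, -0.964 , -0.2661,  0.0729],
       [ 1.    , -0.0003,  0.0001,  0.0004],
       [-0.0002, -0.2661,  0.964 , -0.1397],
       [ 0.    ,  0.    ,  0.    ,  1.    ]])}
```

```bash
python3 - <<'E'
import cv2,numpy as np
a=cv2.imread("pics/top.png")[120:280,150:510]; b=cv2.imread("pics/side.png")[110:300,140:500]
r=lambda i:cv2.resize(i,None,fx=2.2,fy=1.6 if 0 else 2.2,interpolation=cv2.INTER_CUBIC)
o=np.vstack([r(a),r(b)]); o=cv2.resize(o,None,fx=.77,fy=.77); print(o.shape); cv2.imwrite("pics/both.png",o)
E
```

```text
(593, 610, 3)
```

View pics/both.png

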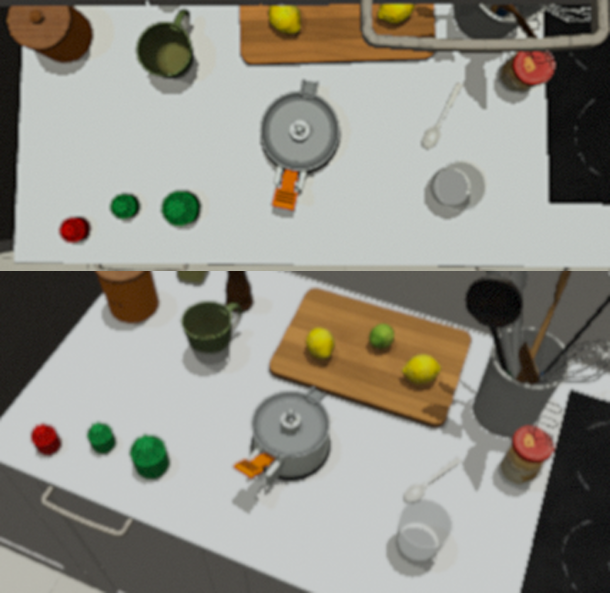

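The picture shows three reamer look-alikes in the top view: a red one at (193,256), a small green one at (223,242) and a big green one at (257,243). The job's reamer is the small green one. The stud is at about top (327,196) and side (312,197). The lever points towards the robot, with its pad at about top (318,233).

```bash
cat > h.py <<'E'
from rig import robot
import numpy as np, cv2
from scipy.spatial.transform import Rotation as Ro
np.set_printoptions(precision=4,suppress=True)
def cam(n):
    m=robot.camera_model(n)
    if n!="wrist": R,t=m["R"],m["t"]; return m,R,t
    o=robot.get_obs(); T=np.eye(4); T[:3,:3]=Ro.from_quat(o["tool_rot"]).as_matrix(); T[:3,3]=o["position"]
    W=np.linalg.inv(T@m["tool_from_camera"]); return m,W[:3,:3],W[:3,3]
def onz(n,px,z,C=None):
    m,R,t=C or cam(n)
    d=R.T@[(px[0]-m["cx"])/m["fx"],(px[1]-m["cy"])/m["fy"],1]; c=-R.T@t
    return c+d*(z-c[2])/d[2]
def proj(n,X,C=None):
    m,R,t=C or cam(n); p=R@X+t; return np.array([m["fx"]*p[0]/p[2]+m["cx"],m["fy"]*p[1]/p[2]+m["cy"]])
E
python3 - <<'E'
from h import *
print("stud",onz("top",(327.1,196.2),.109),onz("side",(311.8,197.4),.109))
print("pad",onz("top",(318.3,233.5),.091),onz("side",(291,224),.091))
print("spout end",onz("top",(333.3,172),.077))
for n,t,s in (("small",(223.5,242),(200,206)),("big",(257,243),(230,220)),("red",(193,256),(166,208))):
    print(n,onz("top",t,.03),onz("side",s,.03))
print("tumbler",onz("top",(417,230),.044),onz("side",(392,265),.044))
o=robot.get_obs();print(Ro.from_quat(o["tool_rot"]).as_matrix())
E
```

```text
stud [ 0.6025 -0.0417  0.109 ] [ 0.5897 -0.0467  0.109 ]
pad [ 0.5031 -0.018   0.091 ] [ 0.5026 -0.025   0.091 ]
spout end [ 0.6727 -0.0584  0.077 ]
small [0.4775 0.2554 0.03  ] [0.4819 0.2576 0.03  ]
big [0.4751 0.159  0.03  ] [0.4757 0.1552 0.03  ]
red [0.4374 0.3422 0.03  ] [0.4377 0.343  0.03  ]
tumbler [ 0.5137 -0.2932  0.044 ] [ 0.519  -0.3042  0.044 ]
[[-0.92    0.392   0.    ]
 [ 0.392   0.92    0.0001]
 [ 0.      0.0001 -1.    ]]
```

```bash
python3 -m jog '[0,-0.022,-0.0225,0,0, 0,-0.022,-0.0225,0,0, 0,-0.022,-0.0225,0,0, 0,-0.022,-0.0225,0,0, 0,-0.022,-0.0225,0,0, 0,-0.022,-0.0225,0,0, 0,-0.022,-0.0225,0,0, 0,-0.022,-0.0225,0,0, 0,-0.022,-0.0225,0,0, 0,-0.022,-0.0225,0,0, 0,-0.022,-0.0225,0,0, 0,-0.022,-0.0225,0,0, 0,-0.022,-0.0225,0,0, 0,-0.022,-0.0225,0,0, 0,-0.022,-0.0225,0,0, 0,-0.022,-0.0225,0,0, 0,-0.022,-0.0225,0,0, 0,-0.022,-0.0225,0,0, 0,-0.022,-0.0225,0,-0.9, 0,0,0,0,0]' && python3 - <<'E'
from h import *
C=cam("wrist"); im=robot.camera("wrist")
for l in ("lever_pad","juicer"):
  for d in robot.outline_of("wrist",l):
    u=d["region"]; ys,xs=np.nonzero(u); print(l,d["conf"],d["extent"],xs.mean(),ys.mean(), onz("wrist",(xs.mean(),ys.mean()),.091,C))
cv2.imwrite("pics/w1.png",im); np.save("C1.npy",np.hstack([C[1],C[2][:,None]]))
E
```

```text
time: 3.3
position: [0.4633, 0.0161, 0.2448]
tool_rot: [0.124, 0.992, -0.0, 0.001]
ft_force: [-0.5, 0.3, -0.4]
grip_width: 0.0004
grip_force: 0.0
lever_pad 0.97 [298.1, 231.6, 42.7, 19.9] 296.4822043628014 231.65786452353618 [ 0.4897 -0.0147  0.091 ]
juicer 0.56 [300.6, 270.4, 51.6, 103.8] 298.41405508072177 232.39126305792973 [ 0.4908 -0.0132  0.091 ]
```

View pics/w1.png

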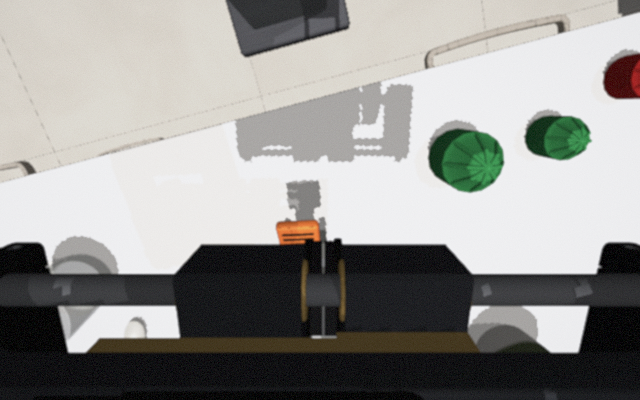

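The wrist picture looks back towards the robot. It shows the lever pad's outer end at (298,232), half hidden by the gripper, with the big green reamer at (470,160) and the small one at (560,137). I'll move ahead so that the stud and the whole lever come into view.

```bash
python3 -m jog '[0,-0.027,-0.005,0,0, 0,-0.027,-0.005,0,0, 0,-0.027,-0.005,0,0, 0,-0.027,-0.005,0,0, 0,-0.027,-0.005,0,0, 0,-0.008,0,0,0, 0,0,0,0,0]' && python3 - <<'E'
from h import *
C=cam("wrist"); im=robot.camera("wrist")
for l in ("lever_pad","spindle_seat","reamer"):
  for d in robot.outline_of("wrist",l):
    u=d["region"]; ys,xs=np.nonzero(u); print(l,d["conf"],d["extent"],xs.mean(),ys.mean(), onz("wrist",(xs.mean(),ys.mean()),.091,C))
cv2.imwrite("pics/w2.png",im); np.save("C2.npy",np.hstack([C[1],C[2][:,None]]))
E
```

```text
time: 4.32
position: [0.5939, -0.0402, 0.2442]
tool_rot: [0.122, 0.992, 0.0, -0.001]
ft_force: [-1.2, -0.3, 0.8]
grip_width: 0.0004
grip_force: 0.0
lever_pad 0.97 [324.6, 88.1, 48.8, 81.4] 323.3569100391134 82.73109517601043 [ 0.5035 -0.0167  0.091 ]
lever_pad 0.23 [600.6, 9.3, 63.7, 18.7] 596.1918918918919 6.221621621621622 [0.5005 0.1967 0.091 ]
spindle_seat 0.58 [329.0, 203.1, 38.3, 37.9] 326.80261248185775 200.01741654571842 [ 0.598  -0.0372  0.091 ]
spindle_seat 0.58 [135.3, 243.6, 21.4, 60.2] 133.78534031413614 235.95549738219896 [ 0.5882 -0.213   0.091 ]
reamer 0.76 [602.6, 8.8, 64.3, 17.6] 596.1121883656509 6.074792243767313 [0.5004 0.1967 0.091 ]
reamer 0.61 [508.5, 25.3, 90.6, 45.0] 502.46164692611393 20.609419063733785 [0.4932 0.1269 0.091 ]
```

View pics/w2.png

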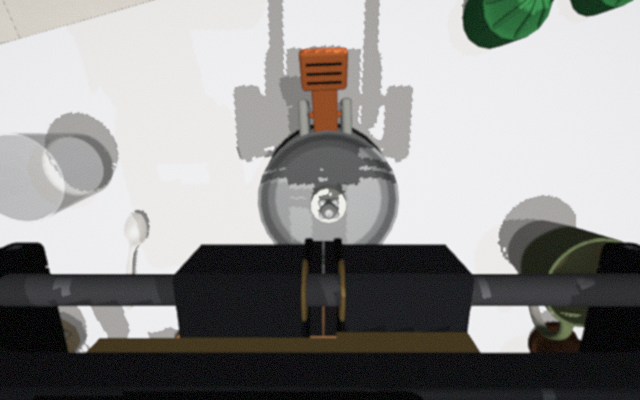

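The stud top is at (328.5,209), the seat at (328.5,204.5), the dish rim spans columns 259 to 398, and the lever pad covers columns 300 to 349 and rows 47 to 90.

```bash
python3 - <<'E'
from h import *
P=np.load("C2.npy"); C=(robot.camera_model("wrist"),P[:,:3],P[:,3])
im=cv2.imread("pics/w2.png"); 
s=onz("",(328.5,209),.109,C); a=onz("",(328.8,204.5),.085,C); p=onz("",(324.5,69),.091,C)
print(s,a,p); c=(s+a)[:2]/2
d=p[:2]-c; r=np.linalg.norm(d); u=d/r; print(c,r,np.degrees(np.arctan2(*u[::-1])),"push",c+.121*u)
cv2.imwrite("pics/w2c.png",cv2.resize(im[170:240,285:375],None,fx=6,fy=6,interpolation=cv2.INTER_CUBIC))
E
```

```text
[ 0.6011 -0.0367  0.109 ] [ 0.6039 -0.0368  0.085 ] [ 0.4938 -0.0133  0.091 ]
[ 0.6025 -0.0368] 0.1112657271330959 167.83405068819292 push [ 0.4843 -0.0113]
```

View pics/w2c.png

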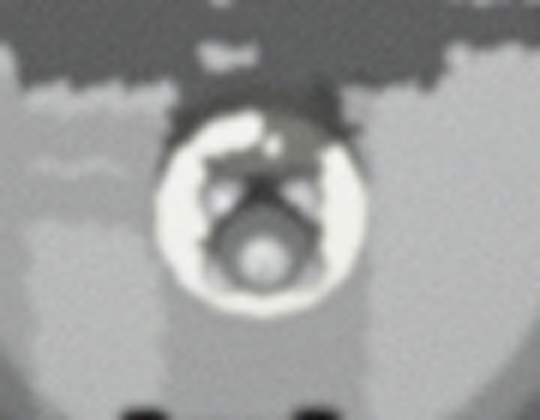

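```bash
python3 -m jog '[0,0.028,0,0,0, 0,0.028,0.0015,0,0, 0,0.028,0,0,0, 0,0.0275,0,0,0, 0,0,0,0.03,0, 0,0,0,0.03,0, 0,0,0,0.03,0, 0,0,0,0.03,0, 0,0,0,0.015,0, 0,0,0,0,0, 0,0,0,0,0]'; python3 -m jog '[0,0,0,0.008,0, 0,0,0,0.008,0, 0,0,0,0.006,0, 0,0,0,0.004,0, 0,0,0,0,0]';
```

```text
time: 5.9
position: [0.4872, -0.0126, 0.1103]
tool_rot: [0.122, 0.992, -0.0, 0.001]
ft_force: [0.1, -0.1, 0.7]
grip_width: 0.0001
grip_force: 0.4
time: 6.52
position: [0.4867, -0.0126, 0.083]
tool_rot: [0.123, 0.992, 0.0, -0.0]
ft_force: [-0.6, -0.6, 0.7]
grip_width: 0.0003
grip_force: 0.4
```

```bash
python3 - <<'E'
from h import *
im=robot.camera("wrist"); s=robot.camera("side")
cv2.imwrite("pics/w3.png",np.hstack([cv2.resize(im[160:260,250:400],None,fx=2.6,fy=4),cv2.resize(s[160:260,240:340],(400,400))]))
E
```

```text
(no output)
```

View pics/w3.png

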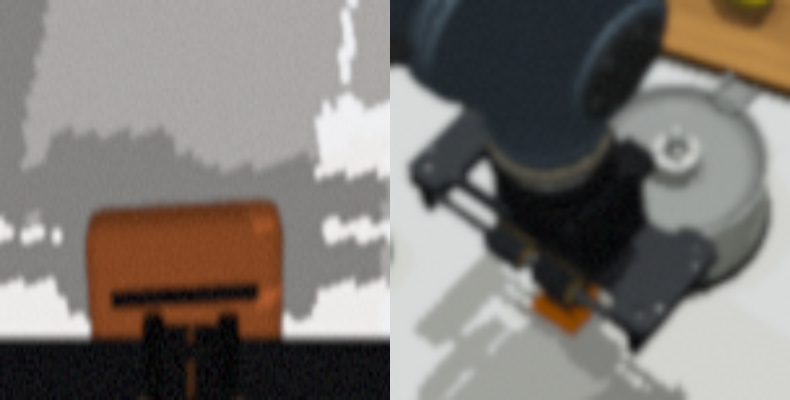

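The fingertips are on the pad, centred across it, so I'll keep pressing.

```bash
for i in 1 2; do :; done; python3 -m jog '[0,0,0,0.003,0, 0,0,0,0.003,0, 0,0,0,0,0]'; python3 -m jog '[0,0,0,0.003,0, 0,0,0,0.002,0, 0,0,0,0,0]';python3 -m jog '[0,0,0,0.003,0, 0,0,0,0,0]'
```

```text
time: 7.0
position: [0.4869, -0.0127, 0.0773]
tool_rot: [0.123, 0.992, -0.0, 0.0]
ft_force: [-0.3, -0.1, 0.5]
grip_width: 0.0002
grip_force: 0.0
time: 7.38
position: [0.4866, -0.0126, 0.0725]
tool_rot: [0.123, 0.992, -0.0, -0.0]
ft_force: [-1.1, 0.8, 1.5]
grip_width: 0.0001
grip_force: 1.3
time: 7.62
position: [0.4865, -0.0126, 0.0695]
tool_rot: [0.123, 0.992, 0.0, -0.0]
ft_force: [-1.5, -0.3, 4.1]
grip_width: 0.0005
grip_force: 2.0
```

```bash
python3 -m jog '[0,0,0,0.002,0, 0,0,0,0,0]'; python3 -m jog '[0,0,0,0.002,0, 0,0,0,0,0]';python3 -m jog '[0,0,0,0.001,0, 0,0,0,0,0]'
```

```text
time: 7.88
position: [0.4865, -0.0126, 0.0687]
tool_rot: [0.122, 0.992, -0.0, -0.0]
ft_force: [-4.5, 0.6, 15.4]
grip_width: 0.0003
grip_force: 7.6
time: 8.12
position: [0.4865, -0.0126, 0.0679]
tool_rot: [0.122, 0.992, -0.0, 0.0]
ft_force: [-5.8, 0.7, 26.7]
grip_width: 0.0005
grip_force: 13.2
time: 8.38
position: [0.4865, -0.0125, 0.0675]
tool_rot: [0.122, 0.992, -0.0, 0.001]
ft_force: [-6.2, 0.4, 31.1]
grip_width: 0.0005
grip_force: 15.9
```

```bash
python3 -m jog '[0,0,0,-0.01,0, 0,0,0,-0.03,0, 0,0,0,-0.04,0, 0,0,0,-0.045,0, 0,0,0,-0.05,0, 0.087,0.003,0.026,0,0, 0.087,0.003,0.026,0,0, 0.087,0.003,0.026,0,0, 0.087,0.003,0.026,0,0, 0.087,0.003,0.026,0,0, 0.087,0.003,0.026,0,0, 0.087,0.003,0.026,0,0, 0.087,0.003,0.026,0,0, 0.087,0.003,0.026,0,0, 0.087,0.003,0.026,0,0, 0.087,0,0,0,0, 0.087,0,0,0,0]' && python3 - <<'E'
from h import *
C=cam("wrist"); im=robot.camera("wrist"); s=robot.camera("side"); t=robot.camera("top")
for d in robot.outline_of("wrist","reamer"):
    u=d["region"]; ys,xs=np.nonzero(u); hsv=cv2.cvtColor(im,cv2.COLOR_BGR2HSV)[u].mean(0)
    print(d["conf"],d["extent"],hsv,onz("wrist",d["extent"][:2],.03,C))
np.save("C4.npy",np.hstack([C[1],C[2][:,None]]))
z=lambda i:cv2.resize(i,(390,240),interpolation=cv2.INTER_CUBIC)
cv2.imwrite("pics/w4.png",np.vstack([cv2.resize(im[:240],(780,292)),np.hstack([z(s[170:250,240:370]),z(t[170:250,260:390])])]))
E
```

```text
time: 10.5
position: [0.5207, 0.2464, 0.2391]
tool_rot: [0.122, 0.992, -0.0, -0.0]
ft_force: [-0.6, 0.3, -0.7]
grip_width: 0.0868
grip_force: 0.0
0.69 [230.8, 162.2, 71.9, 63.9] [ 66.9202 139.9584  88.0789] [0.4774 0.1618 0.03  ]
0.66 [327.7, 141.8, 42.8, 46.3] [ 66.9694 139.4082  78.199 ] [0.4814 0.2614 0.03  ]
0.59 [401.1, 78.8, 53.1, 50.3] [ 27.5259 186.0484 131.2842] [0.4411 0.3429 0.03  ]
```

View pics/w4.png

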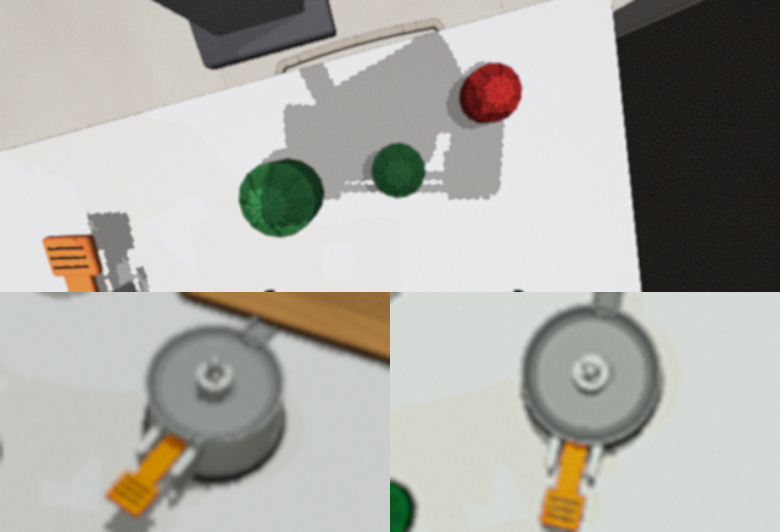

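The lever lies level in both fixed views. In the wrist view the small green reamer is centred at about (327,140), between the big green one at (231,162) and the red one at (401,79).

```bash
python3 - <<'E'
from h import *
P=np.load("C4.npy"); C=(robot.camera_model("wrist"),P[:,:3],P[:,3])
print(onz("",(328.5,134.5),.06,C),onz("",(327,141),.03,C))
c=np.array([.6045,-.0366]);u=np.array([np.cos(np.radians(168.1)),np.sin(np.radians(168.1))])
for r,z in((.128,.049),(.114,.091)): X=np.r_[c+r*u,z]; print(z,proj("side",X),proj("top",X))
for X in [(.6045,-.0366,.109),(.6045,-.0366,.085)]: print(proj("side",X),proj("top",X))
T=Ro.from_quat(robot.get_obs()["tool_rot"]).as_matrix(); print(T)
# collar fit: silhouette of a 44 mm collar+cone vs region
im=robot.camera("wrist"); ds=[d for d in robot.outline_of("wrist","reamer") if abs(d["extent"][0]-328)<20]
u=ds[0]["region"]; C=cam("wrist"); best=[]
th=np.linspace(0,2*np.pi,60)
for x in np.arange(.470,.492,.001):
  for y in np.arange(.250,.270,.001):
    pts=[proj("",np.array([x+r*np.cos(a),y+r*np.sin(a),z]),C) for z,r in((0,.022),(.036,.022),(.06,.004)) for a in th[::3]]
    m=np.zeros((400,640),np.uint8); cv2.fillConvexPoly(m,cv2.convexHull(np.round(np.array(pts)*16).astype(np.int32)),1,shift=4)
    m=m>0; best.append(((m&u).sum()/(m|u).sum(),x,y))
best.sort(); print(np.array(best[-5:])); 
E
```

```text
[0.4726 0.2639 0.06  ] [0.4805 0.2609 0.03  ]
0.049 [283.0736 236.6581] [315.9325 241.9805]
0.091 [285.291  225.3968] [316.4462 237.2704]
[310.5584 191.9663] [325.1973 195.4339]
[310.6093 196.7899] [325.3164 196.2566]
[[-0.9697  0.2444 -0.0002]
 [ 0.2444  0.9697 -0.0002]
 [ 0.0002 -0.0002 -1.    ]]
[[0.9292 0.481  0.26  ]
 [0.9297 0.48   0.259 ]
 [0.9408 0.48   0.261 ]
 [0.9446 0.479  0.26  ]
 [0.9655 0.48   0.26  ]]
```

```bash
python3 -m jog '[0.087,0.0214,0.0016,0,0, 0.087,0.0214,0.0016,0,0, 0.087,0,0,0,0.9, 0.087,0,0,0,0.9, 0.087,0,0,0,0.9, 0.087,0,0,0,0.9, 0.087,0,0,0,0.9, 0.087,0,0,0,0.9, 0.087,0,0,0,1, 0.087,0,0,0.04,0, 0.087,0,0,0.04,0, 0.087,0,0,0.04,0, 0.087,0,0,0,0, 0.087,0,0,0,0]'; python3 -c "
from h import *
o=robot.get_obs(); T=Ro.from_quat(o['tool_rot']).as_matrix(); print(T, T.T@(np.array([.480,.260,.027])-o['position']))"
```

```text
time: 12.55
position: [0.4807, 0.2608, 0.1207]
tool_rot: [0.63, 0.777, 0.001, 0.001]
ft_force: [0.8, -0.4, 0.4]
grip_width: 0.0871
grip_force: 0.0
[[-0.2068  0.9784  0.0017]
 [ 0.9784  0.2068  0.0005]
 [ 0.0002  0.0018 -1.    ]] [-0.0006 -0.0011  0.0937]
```

```bash
python3 -m jog '[0.087,-0.0006,-0.001,0.03,0, 0.087,0,0,0.03,0, 0.087,0,0,0.02,0, 0.087,0,0,0.0135,0, 0.087,0,0,0,0, 0.04,0,0,0,0, 0.04,0,0,0,0, 0.04,0,0,0,0, 0.04,0,0,0,0, 0.04,0,0,0,0]' 15; python3 -m jog '[0.03,0,0,0,0, 0.03,0,0,0,0,0.03,0,0,0,0]' 55; python3 -c "
from h import *
o=robot.get_obs();print(o['position'])"
```

```text
time: 13.8
position: [0.4793, 0.2596, 0.0261]
tool_rot: [0.63, 0.777, 0.0, 0.0]
ft_force: [0.3, 0.8, -0.5]
grip_width: 0.0453
grip_force: 0.0
time: 14.18
position: [0.4794, 0.2596, 0.0261]
tool_rot: [0.63, 0.777, 0.0, 0.0]
ft_force: [0.0, 0.5, 0.4]
grip_width: 0.0425
grip_force: 55.0
[0.4794 0.2596 0.0261]
```

```bash
python3 -m jog '[0.03,0,0,-0.02,0, 0.03,0,0,-0.05,0, 0.03,0,0,-0.05,0, 0.03,0,0,-0.06,0, 0.03,0,0,0,-0.9, 0.03,0,0,0,-0.9, 0.03,0,0,0,-0.9, 0.03,0,0,0,-0.9, 0.03,0,0,0,-0.9, 0.03,0,0,0,-0.9, 0.03,0,0,0,-1, 0.03,0,0,0,0, 0.03,0,0,0,0]'; python3 - <<'E'
from h import *
im=robot.camera("wrist")
for d in robot.outline_of("wrist","reamer"): print(d["conf"],d["extent"])
cv2.imwrite("pics/w5.png",cv2.resize(im[170:330,230:420],None,fx=3.5,fy=3.5,interpolation=cv2.INTER_CUBIC))
m=robot.camera_model("wrist"); I=np.linalg.inv(m["tool_from_camera"])
C=(m,I[:3,:3],I[:3,3]); th=np.linspace(0,2*np.pi,181)
for z in(.0261,-.0099):
  p=np.array([proj("",np.array([.022*np.cos(a),.022*np.sin(a),z]),C) for a in th]); print(z,p.min(0),p.max(0),proj("",np.array([.022,0,z]),C))
E
```

```text
time: 15.8
position: [0.4791, 0.2595, 0.2059]
tool_rot: [0.124, 0.992, -0.0, -0.0]
ft_force: [-0.2, -0.1, -0.4]
grip_width: 0.043
grip_force: 55.0
0.92 [403.0, 125.1, 57.4, 52.0]
0.77 [220.8, 212.4, 74.8, 70.9]
0.67 [324.9, 278.1, 102.3, 123.8]
0.0261 [279.4307 214.851 ] [364.7781 293.857 ] [322.0693 214.851 ]
-0.0099 [268.9844 241.3062] [374.8595 336.4888] [321.8706 241.3062]
```

View pics/w5.png

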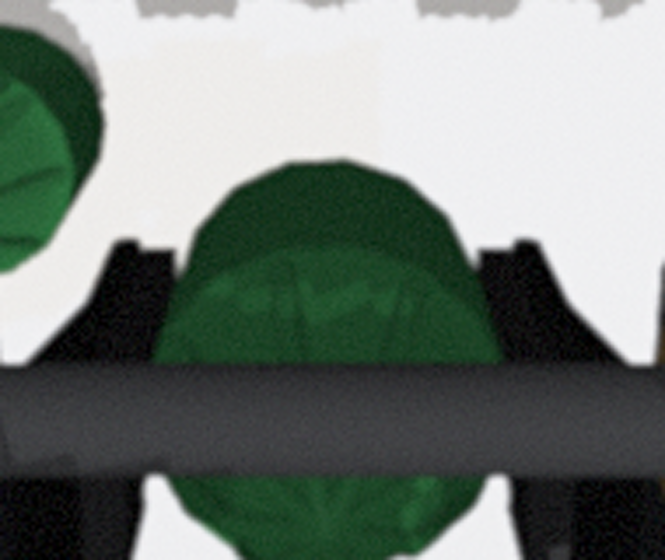

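The reamer sits centred in the jaws: its collar front is at row 215 (predicted 215) and its centre at about column 324 (predicted 322). Now I'll carry it over the stud.

```bash
python3 -m jog '[0.03,-0.0194,-0.0257,0,0, 0.03,-0.0194,-0.0257,0,0, 0.03,-0.0194,-0.0257,0,0, 0.03,-0.0194,-0.0257,0,0, 0.03,-0.0194,-0.0257,0,0, 0.03,-0.0194,-0.0257,0,0, 0.03,-0.0194,-0.0257,0,0, 0.03,-0.0194,-0.0257,0,0, 0.03,-0.0194,-0.0257,0,0, 0.03,-0.0194,-0.0257,0,0, 0.03,0,0,0.03,0, 0.03,0,0,0.03,0, 0.03,0,0,0,0, 0.03,0,0,0,0]'; python3 - <<'E'
from h import *
o=robot.get_obs(); T=Ro.from_quat(o['tool_rot']).as_matrix(); print(o['ft_force'],T.T@(np.array([.6043,-.0374,.137])-o['position']))
cv2.imwrite("pics/s6.png",np.hstack([cv2.resize(robot.camera(c)[150:250,260:360],(390,390),interpolation=cv2.INTER_CUBIC) for c in("side","top")]))
E
```

```text
time: 17.65
position: [0.6056, -0.0369, 0.1468]
tool_rot: [0.123, 0.992, -0.0, 0.001]
ft_force: [0.3, 0.2, -0.2]
grip_width: 0.0427
grip_force: 55.0
[ 0.3469  0.2218 -0.178 ] [ 0.0012 -0.0008  0.0098]
```

View pics/s6.png

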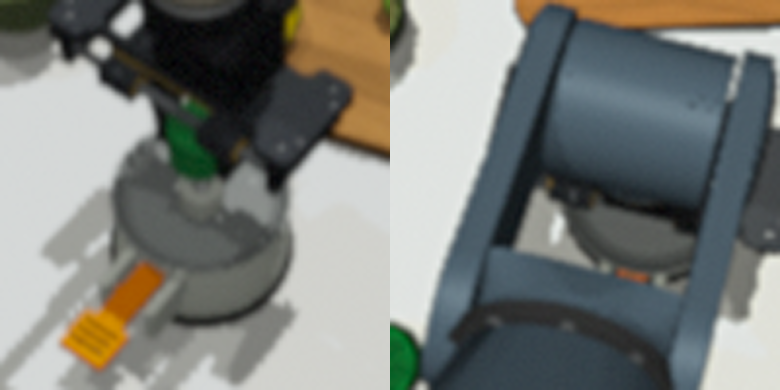

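The side view shows the reamer right over the pedestal, with the lever still down. I'll descend in small steps and watch the force.

```bash
python3 -m jog '[0.03,0.0012,-0.0008,0.006,0, 0.03,0,0,0.004,0, 0.03,0,0,0,0]'; python3 -m jog '[0.03,0,0,0.003,0, 0.03,0,0,0.002,0, 0.03,0,0,0,0]';python3 -m jog '[0.03,0,0,0.002,0,0.03,0,0,0.002,0, 0.03,0,0,0,0]'
```

```text
time: 18.12
position: [0.6033, -0.0373, 0.1357]
tool_rot: [0.123, 0.992, 0.0, -0.0]
ft_force: [-0.4, -0.1, -0.9]
grip_width: 0.0428
grip_force: 55.0
time: 18.5
position: [0.6035, -0.0373, 0.1308]
tool_rot: [0.123, 0.992, 0.0, -0.0]
ft_force: [-0.3, -0.4, -0.8]
grip_width: 0.0426
grip_force: 55.0
time: 18.88
position: [0.6035, -0.0374, 0.1268]
tool_rot: [0.123, 0.992, 0.0, -0.0]
ft_force: [-0.5, -0.1, -0.8]
grip_width: 0.0425
grip_force: 55.0
```

```bash
python3 -m jog '[0.03,0,0,0.002,0,0.03,0,0,0.002,0, 0.03,0,0,0,0]'; python3 -m jog '[0.03,0,0,0.001,0,0.03,0,0,0.001,0, 0.03,0,0,0,0]'; python3 -m jog '[0.03,0,0,0.001,0, 0.03,0,0,0,0]'
```

```text
time: 19.25
position: [0.6035, -0.0374, 0.1228]
tool_rot: [0.123, 0.992, 0.0, -0.0]
ft_force: [0.6, 0.2, -0.7]
grip_width: 0.0427
grip_force: 55.0
time: 19.62
position: [0.6045, -0.0377, 0.1215]
tool_rot: [0.123, 0.992, -0.0, 0.001]
ft_force: [1.5, -0.5, 2.0]
grip_width: 0.0426
grip_force: 55.0
time: 19.88
position: [0.605, -0.0379, 0.1209]
tool_rot: [0.123, 0.992, -0.0, 0.002]
ft_force: [1.9, -1.6, 5.0]
grip_width: 0.0425
grip_force: 55.0
```

```bash
python3 -m jog '[0.03,0,0,0.001,0, 0.03,0,0,0,0]' 60; python3 -m jog '[0.03,0,0,0.001,0, 0.03,0,0,0,0]';python3 -m jog '[0.03,0,0,0.001,0, 0.03,0,0,0,0]'
```

```text
time: 20.12
position: [0.605, -0.0379, 0.1206]
tool_rot: [0.123, 0.992, -0.0, 0.002]
ft_force: [0.7, -1.4, 8.6]
grip_width: 0.0429
grip_force: 60.0
time: 20.38
position: [0.6051, -0.0378, 0.12]
tool_rot: [0.123, 0.992, -0.0, 0.002]
ft_force: [0.3, -1.1, 10.8]
grip_width: 0.0422
grip_force: 60.0
time: 20.62
position: [0.6051, -0.0378, 0.1189]
tool_rot: [0.123, 0.992, -0.0, 0.002]
ft_force: [0.8, -0.8, 10.2]
grip_width: 0.0428
grip_force: 60.0
```

```bash
python3 -m jog '[0.03,0,0,0.001,0, 0.03,0,0,0,0]'; python3 -m jog '[0.03,0,0,0.001,0, 0.03,0,0,0,0]';python3 -m jog '[0.03,0,0,0.001,0, 0.03,0,0,0,0]'
```

```text
time: 20.88
position: [0.6049, -0.0378, 0.1172]
tool_rot: [0.123, 0.992, -0.0, 0.002]
ft_force: [2.0, -1.6, 5.5]
grip_width: 0.0425
grip_force: 60.0
time: 21.12
position: [0.6045, -0.0377, 0.115]
tool_rot: [0.123, 0.992, -0.0, 0.001]
ft_force: [4.1, -1.7, -0.0]
grip_width: 0.0427
grip_force: 60.0
time: 21.38
position: [0.6039, -0.0376, 0.1128]
tool_rot: [0.123, 0.992, -0.0, 0.0]
ft_force: [4.4, -2.6, -5.8]
grip_width: 0.0426
grip_force: 60.0
```

```bash
python3 -m jog '[0.03,0,0,0.001,0, 0.03,0,0,0,0]'; python3 -m jog '[0.03,0,0,0.001,0, 0.03,0,0,0,0]'; python3 -m jog '[0.03,0,0,0.0005,0, 0.03,0,0,0,0]'
```

```text
time: 21.62
position: [0.6042, -0.0375, 0.1117]
tool_rot: [0.123, 0.992, 0.0, 0.0]
ft_force: [6.5, -1.8, -6.7]
grip_width: 0.0427
grip_force: 60.0
time: 21.88
position: [0.6039, -0.0374, 0.1111]
tool_rot: [0.123, 0.992, 0.0, 0.0]
ft_force: [5.2, -1.6, -5.5]
grip_width: 0.0424
grip_force: 60.0
time: 22.12
position: [0.6039, -0.0374, 0.1111]
tool_rot: [0.123, 0.992, 0.0, 0.0]
ft_force: [4.7, -2.1, -3.6]
grip_width: 0.0426
grip_force: 60.0
```

Seated at 0.111, so now I'll press on to about 10 N.

```bash
python3 -m jog '[0.03,-0.0007,0,0.001,0, 0.03,0,0,0,0]'; python3 -m jog '[0.03,0,0,0.001,0, 0.03,0,0,0,0]'; python3 -m jog '[0.03,0,0,0.0005,0, 0.03,0,0,0,0]'
```

```text
time: 22.38
position: [0.604, -0.0374, 0.111]
tool_rot: [0.123, 0.992, 0.0, -0.0]
ft_force: [1.6, -1.2, 3.5]
grip_width: 0.0428
grip_force: 60.0
time: 22.62
position: [0.604, -0.0374, 0.111]
tool_rot: [0.122, 0.992, -0.0, -0.0]
ft_force: [1.3, -0.6, 8.8]
grip_width: 0.0425
grip_force: 60.0
time: 22.88
position: [0.604, -0.0374, 0.1109]
tool_rot: [0.122, 0.992, -0.0, -0.0]
ft_force: [-0.3, -0.8, 11.1]
grip_width: 0.0423
grip_force: 60.0
```

```bash
python3 -m jog '[0.03,0,0,0,0, 0.03,0,0,0,0, 0.03,0,0,0,0, 0.03,0,0,0,0]'; python3 - <<'E'
from h import *
cv2.imwrite("pics/s7.png",np.hstack([cv2.resize(robot.camera("side")[180:250,260:330],(390,390),interpolation=cv2.INTER_CUBIC),cv2.resize(robot.camera("wrist")[:260,200:460],(390,390))]))
E
```

```text
time: 23.38
position: [0.6039, -0.0373, 0.111]
tool_rot: [0.122, 0.992, -0.0, -0.0]
ft_force: [-1.0, -0.8, 12.0]
grip_width: 0.0426
grip_force: 60.0
```

View pics/s7.png

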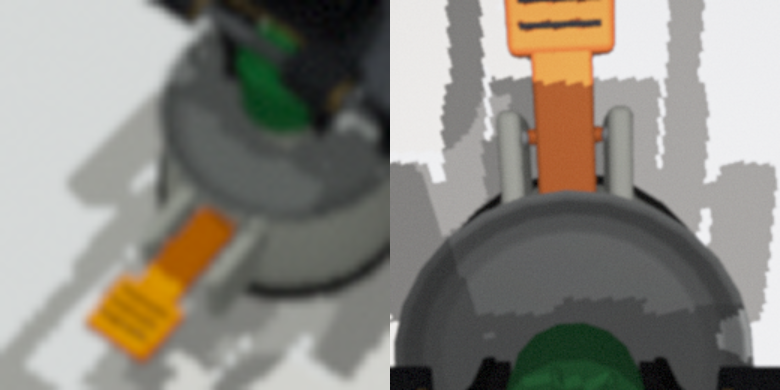

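The lever is level and latched, and the reamer is seated on the pedestal. I'll trim the press a touch and hand in.

```bash
python3 -m jog '[0.03,0,0,-0.0003,0, 0.03,0,0,0,0, 0.03,0,0,0,0]'; python3 -c "
from rig import robot
print(robot.get_obs()['ft_force']); print(robot.hand_in())"
```

```text
time: 23.85
position: [0.604, -0.0374, 0.111]
tool_rot: [0.122, 0.992, -0.0, -0.0]
ft_force: [0.1, -0.4, 11.0]
grip_width: 0.0427
grip_force: 60.0
[ 0.1197852  -0.37605805 10.98479188]
the job is handed in; nothing more can be done
None
```

I latched the lever, snapped the small green reamer fully onto the stud, and handed the job in at about 24 s with the gripper still pressing it down at about 11 N; no verdict came back.

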